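Click the shelf stop into its notch

ROBOT

A 6-joint arm with a two-finger parallel gripper is mounted at the origin on the work surface. World frame = base frame: x ahead of the robot, y to its left, z up, the work surface at z = 0. Lengths are in m, angles in rad, forces in N, time in s.
With the tool pointing down it reaches from about 0.25 to 0.775 m from the base axis. Payload 4 kg.
Tool frame: the origin (TCP) lies at the centre of the arm's flange, where the gripper is bolted on; the fingertips stand 199 mm ahead of it and the grasp point (between the pads) lies 180 mm ahead of it (robot.tcp_to_tips is the z of the fingertips in the tool frame, in m); z points along the fingers, y is the line along which they close (so a half turn about z gives the same grasp; the last joint's range is limited). The gripper opens to 94 mm and grips with 3 to 60 N. Pads are 16 mm wide; open, the fingers measure 119 mm over their backs; the gripper's body (75 mm by 177 mm) begins 78 mm behind the grasp point.
Start: joints at [-1.205, 0.087, 1.371, -0, 1.684, -0.103], TCP at [0.248, -0.491, 0.405] pointing down, gripper open.
Joint ranges: [-3.1, 3.1], [-0.76, 2.03], [0.27, 2.55], [-1.08, 4.22], [0.17, 2.65], [-2.57, 2.57]. Speed limits (rad/s): [2.79, 2.79, 3.14, 3.14, 3.14, 3.14].

INTERFACE

Orientations are given as [roll, pitch, yaw] about the fixed x, y, z axes, in that order (R = Rz(yaw) Ry(pitch) Rx(roll)).
In Python, from bench import robot gives the robot as it stands.
- The arm moves only by the tool play_rows, never from a script. Its arguments are lists of equal length, an entry for each row: "translation": the shift along the tool's x, y, z scaled (see below), a list of three; "twist": the turn, a rotation vector about the tool's x, y, z scaled (see below), a list of three; "gripper": the opening, from -1 (shut) to 1 (fully open). A call has 1 to 8 rows; each row shifts and turns the commanded pose from where the row before left it, along the tool's axes as they then stand; what a row does not reach is not made up. The controller multiplies each number of a shift by 0.04 m and each number of a turn by 0.1 rad. A row lasts 1/10 s, in which the tool goes at most 50 mm and 8.59 degrees, less where a joint would pass 70% of its speed; a pose out of reach is approached as far as the arm can. A call with a number of a shift or a turn outside -1 to 1 is refused whole. A call with a gripper value outside its range is refused whole. The fingers move at their own pace and stop on an object; the grip force is fixed at half the most. Time passes only in rows, so rows that do not move let the fingers close. It gives the time, the measured TCP pose, the force, the opening and the grip force at its end, in the units of the state.
- robot.get_obs(): the state, without advancing time (a new reading comes with each control period).
- robot.snapshot(name): name is "scene" or "side" or "wrist"; returns the picture (400x640x3 uint8, red, green, blue); there is no depth.
- robot.camera_model(name): a dict with "camera_matrix" (3x3 intrinsics, pixels), "rvec" (rotation vector, rad) and "tvec" (3), from world to camera coordinates, as OpenCV has them. Camera axes: x right, y down, z forward; pixel columns grow to the right and rows downward; lengths in m; the calibration is good to about 2 mm. A picture is of the moment at which its call begins: read the wrist's pose just before it. camera_model takes no time and is no camera call; for the wrist camera it gives the pose at the moment of the call.
- robot.close_job(): hands the job in; it is judged then, once.
Trained networks look in the newest picture that a camera, given by its name, has taken for a name from the list of things; names that differ only in an ending like _2 or _b are one class to them, and where a whole thing is asked for, a point or a joint stands for the part that bears it (a point fixed in the world has none). Each returns a list of dicts, best first, with "score" (0 to 1); they miss things now and then, are a little off and sometimes report something else, mostly with a low value. They report only what shows in the picture. A call takes as long as a camera call.
- robot.recognise(name, camera): "centre" ([x, y, z] in m, in world coordinates, good to about 4 mm: the middle of the surface that is visible of it).
- robot.spot_point(name, camera): "centre" ([x, y, z] in m, in world coordinates, good to about 4 mm: a listed point, or the origin of a listed thing).
The state is a dict: "time": time; "joint_positions": joint angles; "qvel": joint speeds; "joint_torque": joint torques, N m; "tool_pos": TCP position; "ee_rot": TCP orientation; "wrist_force": force on the tool from outside, world axes, zero at the start; "wrist_torque": the same for the moment, N m; "width": finger opening in m; "finger_force": force on a finger pad.
Only numpy, scipy, OpenCV 4.12 (cv2) and the standard library are available. Lean on these libraries where they do the work, as an engineer would, in place of code of your own. Each camera call takes 0.05 s, during which the arm holds its last target. There are 200 camera calls.

TASK

Push the perforated steel shelf stop along its rail towards the tiffin box, with your fingertips against the face away from the box, until its sprung nose climbs over the low bump and drops into the notch. Do not pinch the stop and do not force it on over the tall bump; leave the tiffin box and everything else where it stands, then take the hand away.

Things in the scene. Friction and masses are not known exactly. Their poses are not given: they have to be found in the camera images.
- ledge: white steel shelf ledge fixed on the counter, 200 mm (x) x 660 mm (y) x 12 mm thick, with a rail along its -x (robot) side; origin at its underside, on its length's middle. Its +y axis is the rail's direction, the way the stop has to be pushed (towards the tiffin box); z up
- stop (a joint): travel of the stop along the rail, m: 0 with the stop 220 mm to -y of the ledge's origin, growing along the ledge's +y, at most 0.46. Slides with about 2.5 N friction (a little more when fast) and stays where left. Riding up the low bump takes about 8 N in all, then the force dips as the nose drops in; the tall bump then resists firmly, and more than about 15 to 20 N drives the stop through it
- stop_nose (a joint): how far the stop's sprung nose is pushed up, m: 0 when down (on the free rail and when dropped into the notch), about 0.004 on top of the low bump, about 0.008 on top of the tall one
- stop_pin (a point): lowest point of the nose (when down), a 10 mm ball under the small steel arm on the robot's side of the stop. It lies on the middle plane of the stop's plate, 94 mm to -x of the ledge's middle line. Axes as the ledge's
- stop_face (a point): centre of the upper part of the plate's -y face, the face to push, 85 mm above the counter and 5 mm to -y of the nose. The plate is upright, square to the rail, 10 mm thick, 120 mm wide along the ledge's x (60 mm either side of this point); its top is 115 mm and its lower edge 16 mm above the counter. Pressing hard on this face and the far one at once counts as pinching. Axes as the ledge's
- notch (a point): the notch in the steel catch (26 x 56 mm) beside the rail: where the nose's lowest point rests when it has dropped in. Low bump (bar 12 mm thick, top 22 mm above the counter) centred 9 mm to -y of it, tall bump (top 26 mm above the counter) 11 mm to +y of it. The nose has about 1 mm play in the notch. Axes as the ledge's
- tiffin: orange plastic two-tier tiffin box, 104 x 94 x 96 mm tall, about 0.45 kg, loose on the ledge just beyond the notch: its near side is 45 to 60 mm beyond the notch along the ledge's +y; origin at the centre of its underside. Leave it alone
- mug: white ceramic mug, 76 mm across, 88 mm tall, loose on the ledge beyond the tiffin box; origin under its centre. Leave it alone
- spice_jar: amber glass jar, 44 mm across, 80 mm tall, loose at the -y end of the ledge, behind the stop; origin under its centre. Leave it alone
- tumbler: steel tumbler, 68 mm across, 100 mm tall, loose on the counter beyond the ledge. Leave it alone
- bowl: blue ceramic bowl, 100 mm across, 45 mm tall, loose on the counter beyond the ledge. Leave it alone
- oil_can: dark steel can, 64 mm across, 130 mm tall, loose on the counter beyond the ledge. Leave it alone
- spoon: wooden spoon, 220 mm long, lying on the counter at the robot's right. Leave it alone
- tongs: steel tongs, 220 mm long, lying on the counter at the robot's left. Leave them alone

How it is judged:
On the way:
1. the fingers push the stop so that its nose rides up the low bump (value of joint stop_nose above 0.001 m and contact force between the fingers and stop_c0 above 0.5 N).
At the end, for the whole second after the job is handed in: the stop's nose is down in the notch (nose within 3 mm of the notch along the rail and raised less than 1.5 mm), the stop is at rest, and every other thing stands within 15 mm of where it was (y of stop_pin in the frame of notch between -0.003 and 0.003 m and value of joint stop_nose below 0.0015 m and velocity of joint stop between -0.005 and 0.005 m/s and distance of each of tiffin, mug, spice_jar, tumbler, bowl, oil_can, spoon, tongs from where it was at the start of the episode below 0.015 m); the robot touches nothing.
It fails at once if the stop is forced over the tall bump (nose more than 10 mm past the notch) (y of stop_pin in the frame of notch above 0.01 m).
It fails at once if the stop is pinched (fingers press on both faces of its plate at once, over 2 N each) (contact force between the fingers and stop_c0 above 2 N and contact force between the fingers and stop_c1 above 2 N).
It fails at once if another thing is moved or lifted by more than 15 mm (distance of any of tiffin, mug, spice_jar, tumbler, bowl, oil_can, spoon, tongs from where it was at the start of the episode above 0.015 m).
It also fails if it takes over 48 s, if anything falls off the work surface, if the arm or the gripper's body presses on something with over 40 N, if the wrist force passes 120 N, or if a joint passes its speed limit or range.

## Working session

There is one attempt and no reset: what is moved stays moved. The work goes in short steps, Python scripts to look and compute and a tool call to move; the robot and the scene stay as the last step left them, time stands still between calls to the robot, and variables do not carry over. Pictures are saved under pics/ and viewed, at most 10 in all, crops included, and the job is handed in when it is done.

Besides the shell and the picture viewer there is one more tool, called after "Call:" in YAML: its name, and indented under it one key for each argument. play_rows: Moves the arm, as the interface text tells. Its arguments: {"type":"object","properties":{"translation":{"type":"array","items":{"type":"array","items":{"type":"number","minimum":-1,"maximum":1}}},"twist":{"type":"array","items":{"type":"array","items":{"type":"number","minimum":-1,"maximum":1}}},"gripper":{"type":"array","items":{"type":"number"}}},"required":["translation","twist","gripper"]}

```bash
mkdir -p pics
cat > h.py <<'E'
from bench import robot
import cv2, numpy as np
def snap(c,n):
    im=robot.snapshot(c); cv2.imwrite(f'pics/{n}.png',im[:,:,::-1]); return im
def proj(c,P):
    m=robot.camera_model(c); return cv2.projectPoints(np.array(P,float).reshape(-1,3),np.array(m['rvec']),np.array(m['tvec']),np.array(m['camera_matrix']),None)[0].reshape(-1,2)
E
python3 - <<'E'
from h import *
np.set_printoptions(precision=4,suppress=True)
a=snap('scene','s0');b=snap('side','d0')
cv2.imwrite('pics/both.png',cv2.resize(np.vstack([a,b]),(480,600))[:,:,::-1])
for c in('scene','side'):
  for n in('stop_pin','stop_face','notch','ledge','tiffin','spice_jar','mug'):
    r=robot.spot_point(n,c)
    print(c,n,[(np.round(q['centre'],4),round(q['score'],2)) for q in r[:2]])
o=robot.get_obs();print(o['time'],o['tool_pos'],o['ee_rot'],o['wrist_force'])
E
```

```text
scene stop_pin [(array([ 0.4105, -0.0772,  0.0196]), 0.84)]
scene stop_face [(array([ 0.5242, -0.0877,  0.0817]), 0.92)]
scene notch [(array([0.4165, 0.1224, 0.0191]), 0.66)]
scene ledge []
scene tiffin [(array([0.5306, 0.2148, 0.0118]), 0.73)]
scene spice_jar [(array([ 0.5053, -0.2548,  0.0118]), 0.5)]
scene mug [(array([0.5436, 0.3178, 0.0141]), 0.95), (array([0.5288, 0.2163, 0.0102]), 0.72)]
side stop_pin [(array([ 0.4075, -0.0735,  0.0191]), 0.69)]
side stop_face [(array([ 0.5217, -0.0867,  0.0844]), 0.92)]
side notch [(array([0.4141, 0.1195, 0.0201]), 0.51)]
side ledge [(array([ 0.5118,  0.0453, -0.0037]), 0.61)]
side tiffin [(array([0.5314, 0.22  , 0.0103]), 0.57)]
side spice_jar [(array([ 0.51  , -0.2521,  0.0139]), 0.82), (array([ 0.4047, -0.4908, -0.0002]), 0.17)]
side mug [(array([0.5434, 0.3171, 0.0118]), 0.89)]
0.8 [ 0.2485 -0.4906  0.4048] [3.1414 0.     0.4688] [-0.2437  0.2834  0.5367]
```

View pics/s0.png

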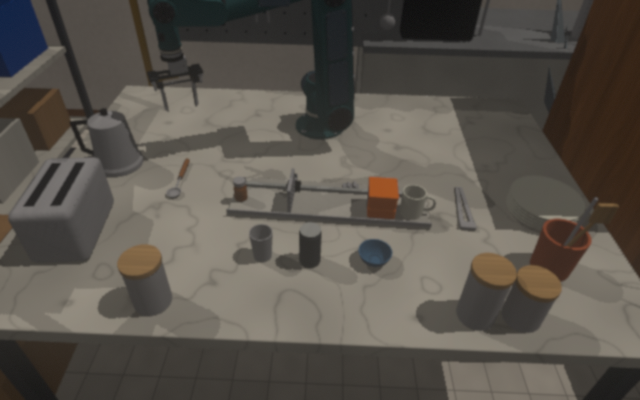

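View pics/d0.png

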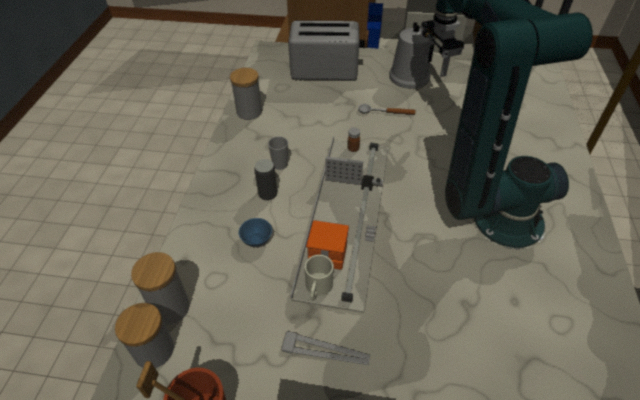

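The scene view shows the stop at about (292,190), the tiffin box at (383,197) and the jar at (240,190). The side view shows the catch at about (370,233) and the stop's nose arm at (368,183). Next I get the yaw from the ledge edge and the points.

```bash
cat >> h.py <<'E'
def back(c,uv,z):
    m=robot.camera_model(c);R,_=cv2.Rodrigues(np.array(m['rvec']));t=np.array(m['tvec']).ravel()
    d=R.T@np.linalg.solve(np.array(m['camera_matrix']),np.array([*uv,1.]));o=-R.T@t
    return o+d*(z-o[2])/d[2]
E
python3 - <<'E'
from h import *
for c,p,z in[('scene',(228,207),.012),('scene',(429,221),.012),('side',(333,140),.012),('side',(293,299),.012),('side',(362,307),.012)]:print(c,p,back(c,p,z).round(4))
P={}
for k in range(4):
  for c in('scene','side'):
    robot.snapshot(c)
    for n in('stop_pin','stop_face','notch'):
      for q in robot.spot_point(n,c)[:1]:P.setdefault(n,[]).append(q['centre'])
for n in P:print(n,np.median(P[n],0).round(4),np.std(P[n],0).round(4))
a=cv2.imread('pics/s0.png')[150:240,210:450];b=cv2.imread('pics/d0.png')[120:320,270:400]
a=cv2.resize(a,None,fx=3.3,fy=3.3,interpolation=2);cv2.imwrite('pics/ca.png',a)
cv2.imwrite('pics/cb.png',cv2.resize(b,None,fx=3,fy=3,interpolation=2))
print(robot.get_obs()['time'])
E
```

```text
scene (228, 207) [ 0.5522 -0.2865  0.012 ]
scene (429, 221) [0.5826 0.3729 0.012 ]
side (333, 140) [ 0.5824 -0.283   0.012 ]
side (293, 299) [0.6053 0.3738 0.012 ]
side (362, 307) [0.4191 0.3709 0.012 ]
stop_pin [ 0.4104 -0.075   0.0193] [0.0013 0.0027 0.0013]
stop_face [ 0.522  -0.0869  0.0835] [0.0016 0.0009 0.0009]
notch [0.417  0.1218 0.0174] [0.0022 0.0029 0.0013]
2.4
```

View pics/cb.png

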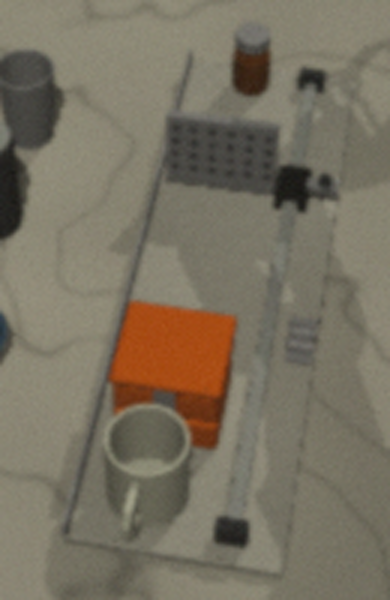

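The crop shows the stop plate upright on the rail with its nose at about (325,182). The catch is at about (302,340) and the way between is free. I turn the tool and shut the fingers first.

Call:
play_rows:
  translation:
    - [0,0,0]
    - [0,0,0]
    - [0,0,0]
    - [0,0,0]
    - [0,0,0]
    - [0,0,0]
    - [0,0,0]
    - [0,0,0]
  twist:
    - [0,0,-1]
    - [0,0,-1]
    - [0,0,-1]
    - [0,0,-1]
    - [0,0,-1]
    - [0,0,-1]
    - [0,0,-1]
    - [0,0,-1]
  gripper: [-1,-1,-1,-1,-1,-1,-1,-1]

```text
time: 3.2
tool_pos: [0.2485, -0.4907, 0.4047]
ee_rot: [3.142, 0.0, 1.273]
wrist_force: [0.9, 0.0, -0.8]
width: 0.0331
finger_force: 0.0
```

Call:
play_rows:
  translation:
    - [0,0,0]
    - [0,0,0]
    - [0,0,0]
    - [0,0,0]
  twist:
    - [0,0,-1]
    - [0,0,-1]
    - [0,0,-0.62]
    - [0,0,0]
  gripper: [-1,-1,-1,-1]

```text
time: 3.6
tool_pos: [0.2485, -0.4907, 0.4047]
ee_rot: [3.142, 0.0, 1.531]
wrist_force: [-0.2, 0.1, 0.2]
width: 0.0019
finger_force: 0.0
```

Call:
play_rows:
  translation:
    - [0.9,0.62,0]
    - [0.9,0.62,0]
    - [0.9,0.62,0]
    - [0.9,0.62,0]
    - [0.9,0.62,0]
    - [0.9,0.62,0]
    - [0.9,0.62,0]
    - [0.9,0.62,0]
  twist:
    - [0,0,0]
    - [0,0,0]
    - [0,0,0]
    - [0,0,0]
    - [0,0,0]
    - [0,0,0]
    - [0,0,0]
    - [0,0,0]
  gripper: [-1,-1,-1,-1,-1,-1,-1,-1]

```text
time: 4.4
tool_pos: [0.459, -0.2092, 0.405]
ee_rot: [3.141, 0.001, 1.529]
wrist_force: [0.8, -0.7, -1.2]
width: 0.0003
finger_force: 0.0
```

Call:
play_rows:
  translation:
    - [0.9,0.7,0]
    - [0.9,0.7,0]
    - [0.2,0.1,0]
    - [0,0,0]
  twist:
    - [0,0,0]
    - [0,0,0]
    - [0,0,0]
    - [0,0,0]
  gripper: [-1,-1,-1,-1]

```text
time: 4.8
tool_pos: [0.5219, -0.1321, 0.4044]
ee_rot: [-3.141, 0.0, 1.533]
wrist_force: [-0.0, -0.7, -0.1]
width: 0.0004
finger_force: 0.0
```

Run:
```python
from h import *
print(robot.get_obs()['tool_pos'])
snap('wrist','w0')
for n in('stop_face','stop_pin','notch','spice_jar'):
  print(n,[(np.round(q['centre'],4),round(q['score'],2)) for q in robot.spot_point(n,'wrist')[:2]])
```

```text
[ 0.52191618 -0.13211673  0.40444513]
stop_face [(array([ 0.5214, -0.0876,  0.0852]), 0.71)]
stop_pin [(array([ 0.4054, -0.0762,  0.0204]), 0.82)]
notch []
spice_jar []
```

View pics/w0.png

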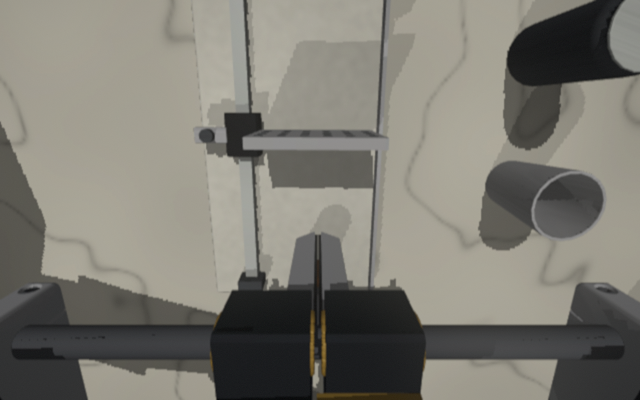

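The wrist view shows the shut fingertips at about (318,240), behind the plate's face at (315,145), square to it and with free space below. I go down.

Call:
play_rows:
  translation:
    - [0,0,0.8]
    - [0,0,0.9]
    - [0,0,0.9]
    - [0,0,0.7]
    - [0.3,0,0.07]
    - [0.3,0,0]
    - [0,0,0]
  twist:
    - [0,0,0]
    - [0,0,0]
    - [0,0,0]
    - [0,0,0]
    - [0,0,0]
    - [0,0,0]
    - [0,0,0]
  gripper: [-1,-1,-1,-1,-1,-1,-1]

```text
time: 5.75
tool_pos: [0.5229, -0.1083, 0.2721]
ee_rot: [3.138, 0.0, 1.532]
wrist_force: [0.8, -0.5, -0.4]
width: 0.0003
finger_force: 0.0
```

Call:
play_rows:
  translation:
    - [0.15,0,0]
    - [0.15,0,0]
    - [0.15,0,0]
    - [0.15,0,0]
    - [0.2,0,0]
    - [0.2,0,0]
  twist:
    - [0,0,0]
    - [0,0,0]
    - [0,0,0]
    - [0,0,0]
    - [0,0,0]
    - [0,0,0]
  gripper: [-1,-1,-1,-1,-1,-1]

```text
time: 6.35
tool_pos: [0.5243, -0.0691, 0.2705]
ee_rot: [3.14, 0.001, 1.53]
wrist_force: [1.0, -3.4, 2.0]
width: 0.0006
finger_force: 1.7
```

In contact, with about 3 N of drag. I push on along the free rail.

Call:
play_rows:
  translation:
    - [0.3,0,0]
    - [0.35,0,0]
    - [0.4,0,0]
    - [0.4,0,0]
    - [0.4,0,0]
    - [0.35,0,0]
    - [0.25,0,0]
    - [0.15,0,0]
  twist:
    - [0,0,0]
    - [0,0,0]
    - [0,0,0]
    - [0,0,0]
    - [0,0,0]
    - [0,0,0]
    - [0,0,0]
    - [0,0,0]
  gripper: [-1,-1,-1,-1,-1,-1,-1,-1]

```text
time: 7.15
tool_pos: [0.5279, 0.0358, 0.2695]
ee_rot: [-3.141, -0.0, 1.532]
wrist_force: [0.6, -2.9, 1.3]
width: 0.0007
finger_force: 1.6
```

Call:
play_rows:
  translation:
    - [0.1,0,0]
    - [0,0,0]
  twist:
    - [0,0,0]
    - [0,0,0]
  gripper: [-1,-1]

```text
time: 7.35
tool_pos: [0.5278, 0.0394, 0.2692]
ee_rot: [-3.139, -0.002, 1.531]
wrist_force: [-0.1, -0.4, 0.5]
width: 0.0008
finger_force: 0.0
```

Run:
```python
from h import *
o=robot.get_obs();print(o['tool_pos'],o['wrist_force'])
cv=['scene','side','wrist']
D={}
for k in range(3):
  for c in cv:
    snap(c,'m_'+c)
    for n in('stop_face','stop_pin','notch'):
      for q in robot.spot_point(n,c)[:1]:D.setdefault((n,c),[]).append(q['centre'])
for k in D:print(k,np.mean(D[k],0).round(4),len(D[k]))
print(robot.get_obs()['time'])
```

```text
[0.52783323 0.03940493 0.26922226] [-0.06750066 -0.40396383  0.52954197]
('stop_face', 'scene') [0.5284 0.048  0.0829] 2
('stop_pin', 'scene') [0.4153 0.0787 0.0162] 3
('notch', 'scene') [0.4542 0.0973 0.0399] 3
('stop_face', 'side') [0.5276 0.0482 0.0851] 3
('stop_pin', 'side') [0.4157 0.0622 0.0203] 3
('notch', 'side') [0.4543 0.0937 0.0422] 3
('stop_face', 'wrist') [0.4887 0.051  0.0631] 3
('stop_pin', 'wrist') [0.4114 0.0566 0.02  ] 3
('notch', 'wrist') [0.4167 0.1214 0.0208] 3
9.15
```

View pics/m_wrist.png

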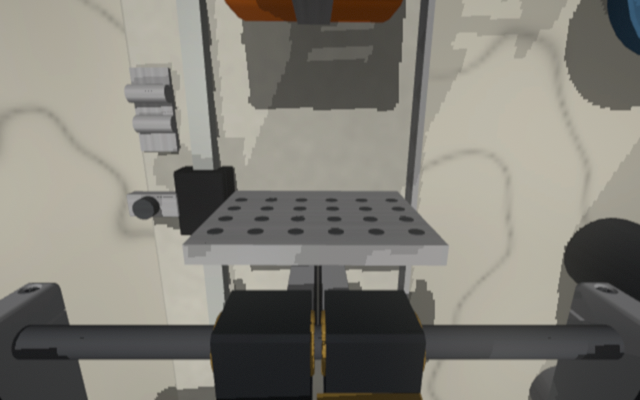

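The wrist view shows the nose at about (145,207) short of the catch. The low bump is at about (155,123) and the tall one at (149,92), still about 64 mm to go. I advance to just short of the low bump and back-project the bumps in the meantime.

Run:
```python
from h import *
for uv,z in[((155,123),.021),((149,92),.025),((145,207),.03)]:print(back('wrist',uv,z).round(4))
print(proj('wrist',[[.4167,.1214,.018],[.417,.1124,.022],[.4174,.1324,.026]]))
```

```text
[0.4203 0.1131 0.021 ]
[0.4219 0.133  0.025 ]
[0.4074 0.0561 0.03  ]
[[149.68611946 110.57192517]
 [149.60168138 124.27047896]
 [141.60596063  93.23829747]]
```

Call:
play_rows:
  translation:
    - [0.15,0,0]
    - [0.2,0,0]
    - [0.2,0,0]
    - [0.2,0,0]
    - [0.15,0,0]
    - [0.1,0,0]
    - [0.05,0,0]
  twist:
    - [0,0,0]
    - [0,0,0]
    - [0,0,0]
    - [0,0,0]
    - [0,0,0]
    - [0,0,0]
    - [0,0,0]
  gripper: [-1,-1,-1,-1,-1,-1,-1]

```text
time: 9.85
tool_pos: [0.5301, 0.0812, 0.2699]
ee_rot: [3.141, -0.0, 1.532]
wrist_force: [1.1, -3.0, -1.4]
width: 0.0005
finger_force: 1.3
```

Call:
play_rows:
  translation:
    - [0.05,0,0]
    - [0.05,0,0]
    - [0.05,0,0]
  twist:
    - [0,0,0]
    - [0,0,0]
    - [0,0,0]
  gripper: [-1,-1,-1]

```text
time: 10.15
tool_pos: [0.5303, 0.0858, 0.2699]
ee_rot: [3.141, 0.003, 1.53]
wrist_force: [1.9, -8.0, -0.1]
width: 0.0002
finger_force: 3.8
```

Call:
play_rows:
  translation:
    - [0.05,0,0]
  twist:
    - [0,0,0]
  gripper: [-1]

```text
time: 10.25
tool_pos: [0.5304, 0.0875, 0.2699]
ee_rot: [3.141, 0.003, 1.53]
wrist_force: [0.5, -6.6, -0.7]
width: 0.0005
finger_force: 3.3
```

Call:
play_rows:
  translation:
    - [0.04,0,0]
  twist:
    - [0,0,0]
  gripper: [-1]

```text
time: 10.35
tool_pos: [0.5305, 0.0893, 0.2699]
ee_rot: [3.141, 0.002, 1.53]
wrist_force: [1.9, -5.5, -0.4]
width: 0.0003
finger_force: 2.6
```

The nose is on the ramp (8 N). I continue in small steps.

Call:
play_rows:
  translation:
    - [0.04,0,0]
  twist:
    - [0,0,0]
  gripper: [-1]

```text
time: 10.45
tool_pos: [0.5305, 0.0911, 0.2699]
ee_rot: [3.141, 0.001, 1.53]
wrist_force: [1.6, -3.4, -0.9]
width: 0.0007
finger_force: 2.0
```

Call:
play_rows:
  translation:
    - [0.04,0,0]
  twist:
    - [0,0,0]
  gripper: [-1]

```text
time: 10.55
tool_pos: [0.5306, 0.0931, 0.2699]
ee_rot: [3.141, 0.0, 1.53]
wrist_force: [1.8, -3.2, -1.3]
width: 0.0006
finger_force: 1.4
```

Call:
play_rows:
  translation:
    - [0.04,0,0]
  twist:
    - [0,0,0]
  gripper: [-1]

```text
time: 10.65
tool_pos: [0.5305, 0.0951, 0.2699]
ee_rot: [-3.142, -0.001, 1.531]
wrist_force: [-0.3, -1.6, -0.4]
width: 0.0003
finger_force: 0.8
```

Call:
play_rows:
  translation:
    - [0.03,0,0]
  twist:
    - [0,0,0]
  gripper: [-1]

```text
time: 10.75
tool_pos: [0.5304, 0.0967, 0.2699]
ee_rot: [-3.141, -0.002, 1.531]
wrist_force: [0.7, 0.1, -0.2]
width: 0.0003
finger_force: 0.2
```

Call:
play_rows:
  translation:
    - [0.03,0,0]
  twist:
    - [0,0,0]
  gripper: [-1]

```text
time: 10.85
tool_pos: [0.5304, 0.098, 0.2699]
ee_rot: [-3.141, -0.002, 1.531]
wrist_force: [0.4, -0.5, -0.5]
width: 0.0006
finger_force: 0.0
```

Force has dipped to zero, so the nose has dropped off the crest. I look at where it sits.

Run:
```python
from h import *
o=robot.get_obs();print(o['tool_pos'],o['wrist_force'])
D={}
for k in range(3):
  for c in('scene','side','wrist'):
    snap(c,'n_'+c)
    for n in('stop_face','stop_pin'):
      for q in robot.spot_point(n,c)[:1]:D.setdefault((n,c),[]).append(q['centre'])
for k in D:print(k,np.mean(D[k],0).round(4),len(D[k]))
a=cv2.imread('pics/n_wrist.png');cv2.imwrite('pics/nw.png',cv2.resize(a[0:300,60:460],(800,600),interpolation=2))
print(proj('wrist',[[.4167,.1214,.018]]))
```

```text
[0.53035348 0.09804882 0.26985074] [ 0.44651572 -0.45582437 -0.47055556]
('stop_face', 'scene') [ 0.5236 -0.0129  0.0597] 3
('stop_face', 'side') [0.528  0.1095 0.0863] 3
('stop_pin', 'side') [0.4188 0.1231 0.0203] 3
('stop_face', 'wrist') [0.5303 0.1087 0.0845] 3
('stop_pin', 'wrist') [0.4141 0.118  0.0206] 3
[[161.00342118 193.30047805]]
```

View pics/nw.png

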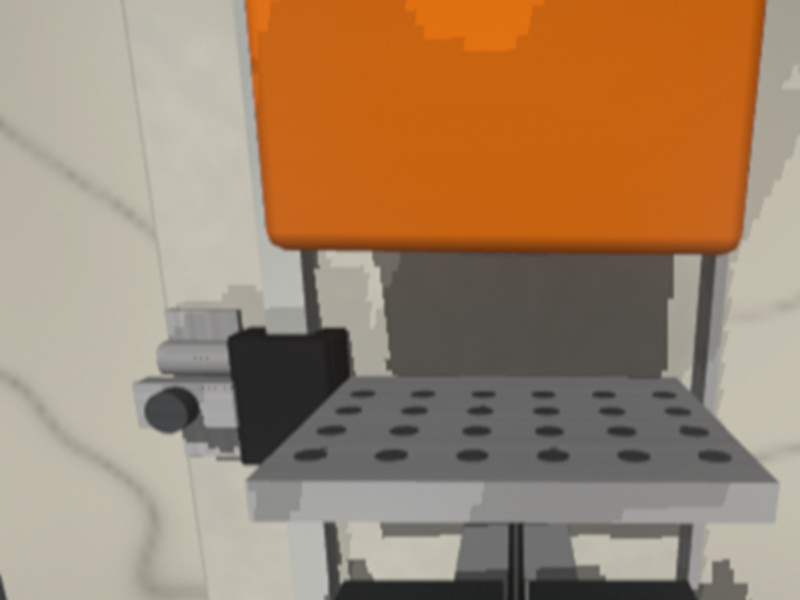

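The crop shows the nose arm over the catch at about (165,405), with the tall bump's bar at (195,358) just ahead and the tiffin box untouched. I press on gently to confirm that it seats against the tall bump.

Call:
play_rows:
  translation:
    - [0.03,0,0]
  twist:
    - [0,0,0]
  gripper: [-1]

```text
time: 12.3
tool_pos: [0.5307, 0.0985, 0.2699]
ee_rot: [3.141, 0.0, 1.531]
wrist_force: [-0.4, -0.5, 0.0]
width: 0.0005
finger_force: 0.0
```

Call:
play_rows:
  translation:
    - [0.02,0,0]
  twist:
    - [0,0,0]
  gripper: [-1]

```text
time: 12.4
tool_pos: [0.5307, 0.0994, 0.2698]
ee_rot: [3.142, 0.0, 1.531]
wrist_force: [0.3, -0.8, -0.5]
width: 0.0005
finger_force: 0.0
```

Call:
play_rows:
  translation:
    - [0.02,0,0]
  twist:
    - [0,0,0]
  gripper: [-1]

```text
time: 12.5
tool_pos: [0.5307, 0.1002, 0.2699]
ee_rot: [3.142, 0.0, 1.531]
wrist_force: [0.4, -0.2, -0.5]
width: 0.0006
finger_force: 0.0
```

Call:
play_rows:
  translation:
    - [0.02,0,0]
  twist:
    - [0,0,0]
  gripper: [-1]

```text
time: 12.6
tool_pos: [0.5308, 0.1008, 0.2699]
ee_rot: [3.142, 0.001, 1.531]
wrist_force: [-0.0, -1.5, -0.2]
width: 0.0005
finger_force: 0.8
```

Call:
play_rows:
  translation:
    - [0.015,0,0]
  twist:
    - [0,0,0]
  gripper: [-1]

```text
time: 12.7
tool_pos: [0.5308, 0.1012, 0.2699]
ee_rot: [-3.142, 0.001, 1.531]
wrist_force: [-0.9, -2.5, -0.2]
width: 0.0004
finger_force: 1.2
```

Call:
play_rows:
  translation:
    - [0,0,0]
  twist:
    - [0,0,0]
  gripper: [-1]

```text
time: 12.8
tool_pos: [0.5308, 0.1012, 0.2699]
ee_rot: [-3.142, 0.001, 1.531]
wrist_force: [0.1, -1.5, -0.6]
width: 0.0006
finger_force: 1.2
```

Call:
play_rows:
  translation:
    - [0.015,0,0]
  twist:
    - [0,0,0]
  gripper: [-1]

```text
time: 12.9
tool_pos: [0.5308, 0.1018, 0.2699]
ee_rot: [-3.142, 0.001, 1.53]
wrist_force: [0.2, -2.8, -0.3]
width: 0.0005
finger_force: 1.3
```

Call:
play_rows:
  translation:
    - [0.015,0,0]
  twist:
    - [0,0,0]
  gripper: [-1]

```text
time: 13.0
tool_pos: [0.5309, 0.1025, 0.2699]
ee_rot: [-3.142, 0.001, 1.531]
wrist_force: [-1.1, -2.9, 0.6]
width: 0.0006
finger_force: 1.6
```

Call:
play_rows:
  translation:
    - [0.015,0,0]
  twist:
    - [0,0,0]
  gripper: [-1]

```text
time: 13.1
tool_pos: [0.5309, 0.1029, 0.2699]
ee_rot: [-3.141, 0.002, 1.531]
wrist_force: [-0.5, -5.3, 0.4]
width: 0.0007
finger_force: 2.5
```

Call:
play_rows:
  translation:
    - [0.01,0,0]
  twist:
    - [0,0,0]
  gripper: [-1]

```text
time: 13.2
tool_pos: [0.5309, 0.1031, 0.2699]
ee_rot: [-3.142, 0.002, 1.531]
wrist_force: [-0.1, -6.5, 0.9]
width: 0.0003
finger_force: 3.0
```

The force rises steeply with little motion, so the nose is against the tall bump and seated in the notch. I back off and lift.

Call:
play_rows:
  translation:
    - [-0.2,0,0]
    - [-0.5,0,0]
    - [-0.5,0,0]
    - [0,0,-0.5]
    - [0,0,-0.9]
    - [0,0,-0.9]
    - [0,0,-0.9]
    - [0,0,0]
  twist:
    - [0,0,0]
    - [0,0,0]
    - [0,0,0]
    - [0,0,0]
    - [0,0,0]
    - [0,0,0]
    - [0,0,0]
    - [0,0,0]
  gripper: [-1,-1,-1,-1,-1,-1,-1,-1]

```text
time: 14.0
tool_pos: [0.5297, 0.0561, 0.4046]
ee_rot: [3.129, -0.002, 1.532]
wrist_force: [0.1, 0.3, -0.1]
width: 0.0003
finger_force: 0.0
```

Run:
```python
from h import *
D={}
for k in range(3):
  for c in('scene','side','wrist'):
    snap(c,'e_'+c)
    for n in('stop_face','stop_pin','notch','tiffin','spice_jar'):
      for q in robot.spot_point(n,c)[:1]:D.setdefault((n,c),[]).append(q['centre'])
for k in D:print(k,np.mean(D[k],0).round(4),len(D[k]))
```

```text
('stop_face', 'scene') [0.5314 0.1089 0.0833] 3
('stop_pin', 'scene') [0.4182 0.1199 0.0187] 3
('notch', 'scene') [0.4179 0.1244 0.018 ] 3
('tiffin', 'scene') [0.5303 0.2155 0.0111] 3
('spice_jar', 'scene') [ 0.5034 -0.2547  0.0122] 3
('stop_face', 'side') [0.5304 0.1116 0.0833] 3
('stop_pin', 'side') [0.4186 0.1245 0.0201] 3
('notch', 'side') [0.4159 0.1189 0.0196] 3
('tiffin', 'side') [0.5308 0.2194 0.0108] 3
('spice_jar', 'side') [ 0.4772 -0.0274  0.0094] 3
('stop_face', 'wrist') [0.5308 0.1122 0.0861] 3
('stop_pin', 'wrist') [0.4151 0.1199 0.0201] 3
('notch', 'wrist') [0.4174 0.1206 0.0195] 3
('tiffin', 'wrist') [0.5354 0.2158 0.0105] 3
('spice_jar', 'wrist') [ 0.5074 -0.2511  0.0137] 3
```

View pics/e_wrist.png

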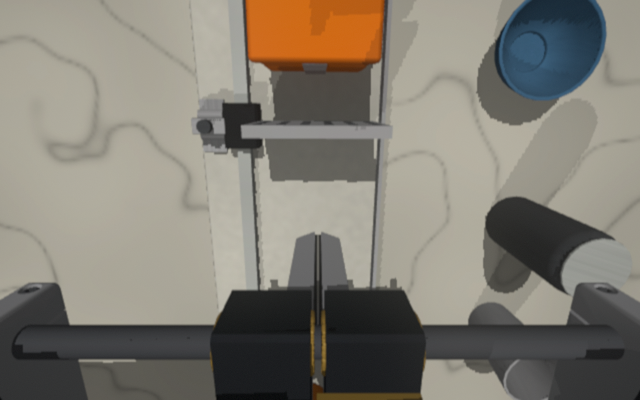

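The nose sits over the middle of the catch at about (205,127). The pin and notch estimates agree within 1 mm, and the hand is clear.

```bash
python3 -c "from bench import robot;print(robot.close_job())"
```

```text
the job is handed in; nothing more can be done
None
```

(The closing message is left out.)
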